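# Reset a ratchet work board to its second notch

### The arm

A 6-joint arm with a two-finger parallel gripper is mounted at the origin on the work surface. World frame = base frame: x ahead of the robot, y to its left, z up, the work surface at z = 0. Lengths are in mm, angles in degrees, forces in N, time in s.
With the tool pointing down it reaches from about 350 to 925 mm from the base axis. Payload 6.4 kg.
Tool frame: the origin (TCP) lies midway between the tips of the shut fingers; the grasp point (between the pads) lies 19 mm behind it (ctrl.grip_depth is the z of the grasp point in the tool frame, in mm); z points along the fingers, x is the direction in which the jaws open and shut, and the axes are right-handed (so a half turn about z gives the same grasp; the last joint's range is limited). The gripper opens to 94 mm and grips with 3 to 60 N. Pads are 16 mm wide; open, the fingers measure 119 mm over their backs; the gripper's body (75 mm by 177 mm) begins 78 mm behind the grasp point.
Start: joints at [-82.684, 14.043, 89.255, -0, 76.702, -9.975], TCP at [193.21, -620.632, 205.455] pointing down, gripper open.
Joint ranges: [-179.41, 179.41], [-58.25, 129.5], [7.25, 145.43], [-54.29, 234.29], [11.92, 165.04], [-157.13, 157.13]. Speed limits (degrees/s): [147.25, 147.25, 180, 180, 180, 180].

### API

Orientations are given as [roll, pitch, yaw] about the fixed x, y, z axes, in that order (R = Rz(yaw) Ry(pitch) Rx(roll)).
In Python, from bench import ctrl gives the robot as it stands.
- The arm moves only by the tool jog_arm, never from a script. Its argument "steps" is text: rows parted by semicolons, each of 5 numbers parted by spaces: the shift along the tool's x, y, z in mm, then the turn about the tool's z in degrees, then the opening, from 0 (shut) to 1 (fully open). In form: tx ty tz turn claw; .... A call has 1 to 8 rows; each row is the pose to reach, as a shift and turn from the pose measured when the call began, along the tool's axes at that moment; what a row does not reach only later rows make up. A row lasts 1/8 s, in which the tool goes at most 62.5 mm and 10.7 degrees, less where a joint would pass 70% of its speed; a pose out of reach is approached as far as the arm can. A call with a gripper value outside its range is refused whole. The fingers move at their own pace and stop on an object; "force" is the grip in N (left out, the last holds). Time passes only in rows, so rows that repeat a pose let the fingers close. It gives the time, the measured TCP pose, the force and the opening at its end, in the units of the state.
- ctrl.read_state(): the state, without advancing time (a new reading comes with each control period).
- ctrl.get_image(name): name is "scene" or "side" or "wrist"; returns the picture (384x512x3 uint8, red, green, blue); there is no depth.
- ctrl.camera_info(name): a dict with "camera_matrix" (3x3 intrinsics, pixels), "dist" ([k1, k2, p1, p2, k3] as OpenCV has them; the pictures are not rectified), "xyz" and "attitude" of the camera in the world. Camera axes: x right, y down, z forward; pixel columns grow to the right and rows downward; lengths in mm; the calibration is good to about 2 mm. A picture is of the moment at which its call begins: read the wrist's pose just before it. camera_info takes no time and is no camera call; for the wrist camera it gives the pose at the moment of the call.
- ctrl.finish_job(): hands the job in, once; it reports no verdict.
Trained networks look in the newest picture that a camera, given by its name, has taken for a name from the list of things; names that differ only in an ending like _2 or _b are one class to them, and where a whole thing is asked for, a point or a joint stands for the part that bears it (a point fixed in the world has none). Each returns a list of dicts, best first, with "score" (0 to 1); they miss things now and then, are a little off and sometimes report something else, mostly with a low value. They report only what shows in the picture. A call takes as long as a camera call.
- ctrl.regions_of(camera, thing): "mask" (384x512 bool, what is visible of it) and "location" ([column, row] in pixels, amid what is visible of it).
The state is a dict: "time_s": time; "joint_positions": joint angles; "qvel": joint speeds; "joint_efforts": joint torques, N m; "tool_pos": TCP position; "eef_rot": TCP orientation; "ft_force": force on the tool from outside, world axes, zero at the start; "wrist_torque": the same for the moment, N m; "gripper_width": finger opening in mm.
Only numpy, scipy, OpenCV 4.12 (cv2) and the standard library are available. Lean on these libraries where they do the work, as an engineer would, in place of code of your own. Each camera call takes 0.05 s, during which the arm holds its last target. There are 200 camera calls.

### The job

The tilting work board is propped too steep: set it in its second notch from flat. Take it by the blue handle and lift it through its notches and past the top until it meets the end stop, so that the pawl tumbles clear, lower it all the way flat to re-arm the pawl, then raise it to the second notch, leave it resting there on the pawl and let go. Be gentle with it against the stop, the rests and the pawl, never drop it or touch the pawl itself, and leave everything else on the bench where it is.

Things in the scene. Friction and masses are not known exactly. Their poses are not given: they have to be found in the camera images.
- board: Plywood board 190 (x) x 310 (y) x 12 mm, 0.65 to 1 kg, hinged along its near edge, brass toothed quadrant on its left (+y) side. Origin on the hinge axis, mid width; x to the free far edge, y along the axis, z square to it. Lifting the free edge turns it about its own -y: pitch = minus the tilt. Flat = tilt 0. Notches hold it at tilts of 14, 24, 34, 44 deg. Starts propped in the third or fourth.
- handle (a point): Middle of the blue handle bar, round, 12 mm thick, 150 mm long, parallel to the hinge, 250 mm from it and 50 mm beyond the board's free edge; end brackets 75 mm either side of the middle. A gripper pointing straight down, one finger on the hinge side of the bar and one on the far side, can follow its whole swing, the bar turning between the fingers. Lifting it takes 3 to 8 N up.
- hinge (a point): Middle of the hinge axis, 75 mm above the bench; the axis runs along the stand's y. The hinge is damped: a board let go sinks at up to 3 rad/s until a notch or the rests stop it.
- stand: Fixed wooden stand under the board, 300 x 290 mm, with a steel post on its left (+y) side. Origin on the bench under its middle, 130 mm beyond the hinge; x from the hinge to the far edge, y along the hinge axis. Its place and yaw differ each time.
- pawl: Steel pawl with a red 30 mm weight on the left post, 128 mm above and 50 mm beyond the hinge; tumbles by gravity. Weight towards the robot (pitch 0): it clicks over the teeth as the board rises and holds the last notch passed. Weight away (pitch 0.95 rad): board free to go down. A red dog throws it off past the fourth notch; a pin throws it back on at 3 deg, just before flat. Origin on its pivot.
- stops: Rubber stops on the stand: two rests under the flat board and an end stop on the post, met by the red dog. The dog is clamped anywhere in a slot: the pawl is thrown off at a tilt between 56 and 68 deg and the firm end stop follows 1.3 deg (6 mm at the handle) later; feel for it. Over 15 N at the handle beyond the load of lifting against a stop, or 35 N against the pawl, is too much. Origin as the stand's.
- blue_roll: Blue tape roll lying flat, 100 mm across, 48 mm high; a bystander. Origin: centre of its underside.
- yellow_roll: Yellow abrasive roll on end, 90 mm across, 70 mm high; a bystander. Origin: centre of its underside.
- block: Dark sanding block, 110 x 65 x 28 mm; a bystander. Origin: centre of its underside.
- pad: Dark red scouring pad, 100 x 80 x 12 mm; a bystander. Origin: centre of its underside.
- cup: White mixing cup, 90 mm across, 110 mm high; a bystander. Origin: centre of its underside.
- sprayer: Spray bottle with a yellow head, 84 mm across, 250 mm high; a bystander. Origin: centre of its underside.
- wrench: Steel wrench lying on the bench; a bystander. Origin: centre of its underside.
- brush: Brush lying on the bench; a bystander. Origin: centre of its underside.

How it is judged (in metres and radians):
On the way, in this order (a step that is already met when the one before it is completed fails the run):
1. board lifted past the top (tilt over 55 degrees) (angle between board's own z axis and vertical above 0.9599 rad).
2. board lowered flat (tilt under 1.5 degrees) (angle between board's own z axis and vertical below 0.0262 rad), for 0.2 s.
At the end, for the whole second after the job is handed in: After the board has been past the top and then flat, it rests on the pawl in the second notch: tilt between 21 and 27 degrees, still, its weight on the pawl, nothing of the robot touching it (angle between board's own z axis and vertical between 0.3665 and 0.4712 rad and angular speed of board below 0.05 rad/s and contact force between pawl and board above 1 N).
It fails at once if board pressed or dropped against its rests or end stop with over 45 N (contact force between board and stops above 45 N).
It fails at once if board pressed or dropped on the pawl with over 100 N (contact force between board and pawl above 100 N).
It fails at once if board let fall onto its rests (turning at over 1.3 rad/s below a tilt of 12 degrees) (angle between board's own z axis and vertical below 0.2094 rad and angular speed of board above 1.3 rad/s).
It fails at once if the pawl touched by the robot (contact force between any of the fingers, the arm and pawl above 0.5 N).
It fails at once if a bystander moved by over 30 mm (distance of any of blue_roll, yellow_roll, block, pad, cup, sprayer, wrench, brush from where it was at the start of the episode above 0.03 m).
It also fails if it takes over 72 s, if anything falls off the work surface, if the arm or the gripper's body presses on something with over 40 N, if the wrist force passes 120 N, or if a joint passes its speed limit or range.

## Working session

There is one attempt and no reset: what is moved stays moved. The work goes in short steps, Python scripts to look and compute and a tool call to move; the robot and the scene stay as the last step left them, time stands still between calls to the robot, and variables do not carry over. Pictures are saved under pics/ and viewed, about 8 in all and at most 12, crops included, and the job is handed in when it is done.

Besides the shell and the picture viewer there is one more tool, called after ">>>" as a command line: name --argument value ..., lists and objects as JSON in quotes. jog_arm: Moves the arm, as the interface text tells. Its arguments: {"type":"object","properties":{"steps":{"type":"string"},"force":{"type":"number"}},"required":["steps"]}

```bash
mkdir -p pics; ls; cat > h.py <<'E'
import numpy as np, cv2
from scipy.spatial.transform import Rotation as R
from bench import ctrl
def cam(n):
    c=ctrl.camera_info(n); K=np.array(c["camera_matrix"],float); d=np.array(c["dist"],float)
    a=np.array(c["attitude"],float); Rm=a if a.shape==(3,3) else R.from_euler('xyz',a,degrees=True).as_matrix()
    return K,d,np.array(c["xyz"],float),Rm
def ray(n,uv):
    K,d,o,Rm=cam(n); p=cv2.undistortPoints(np.array([[uv]],float),K,d)[0,0]
    v=Rm@np.array([p[0],p[1],1]); return o,v/np.linalg.norm(v)
def proj(n,P):
    K,d,o,Rm=cam(n); q=(np.array(P,float).reshape(-1,3)-o)@Rm
    return cv2.projectPoints(q,np.zeros(3),np.zeros(3),K,d)[0][:,0]
def tri(rs):
    A=sum(np.eye(3)-np.outer(v,v) for o,v in rs); b=sum((np.eye(3)-np.outer(v,v))@o for o,v in rs)
    return np.linalg.solve(A,b)
E
python3 - <<'E'
from h import *
print(ctrl.read_state())
ims=[]
for n in("scene","side"):
    im=ctrl.get_image(n)[:,:,::-1].copy(); cv2.imwrite(f"pics/{n}0.png",im)
    print(n,ctrl.camera_info(n))
    for t in("handle","pawl","board","stand"):
        for r in ctrl.regions_of(n,t)[:2]:
            print(n,t,r["score"],r["location"],r["mask"].sum())
            np.save(f"pics/{n}_{t}.npy",r["mask"]) if r is not None else 0
            break
E
```

```text
pics
{'time_s': 0.0, 'joint_positions': array([-8.26840901e+01,  1.40828027e+01,  8.93228659e+01, -6.26328517e-04,
        7.67015649e+01, -9.97582287e+00]), 'qvel': array([-0.10464539,  0.02364739,  0.02724107, -0.10328355, -0.02668023,
        0.01262749]), 'joint_efforts': array([ 1.79532170e-03, -4.15830266e+01, -3.14605272e+01,  6.86094677e-02,
        3.32837063e-02, -1.37074253e-04]), 'tool_pos': array([ 193.12414621, -620.03222884,  204.3792454 ]), 'eef_rot': array([-1.79982024e+02,  1.05717794e-01, -7.27081060e+01]), 'ft_force': array([0.87258104, 0.22545561, 0.2065345 ]), 'wrist_torque': array([ 0.00164937, -0.04161084,  0.00103069]), 'gripper_width': 93.88123326855488}
scene {'camera_matrix': array([[363.82725228,   0.        , 257.88140497],
       [  0.        , 363.82725228, 187.81428843],
       [  0.        ,   0.        ,   1.        ]]), 'dist': array([-0.07459797,  0.        ,  0.        ,  0.        ,  0.        ]), 'xyz': array([ 895.17478526,  598.42220378, 1053.62917715]), 'attitude': array([-143.42618744,    0.26811225,  149.62370741])}
scene handle 0.62 [287.6, 199.7] 4246
scene pawl 0.85 [330.2, 220.0] 247
scene board 0.6 [289.4, 199.2] 4255
scene stand 0.71 [285.5, 216.9] 7300
side {'camera_matrix': array([[462.35815709,   0.        , 256.57385534],
       [  0.        , 462.35815709, 193.33048441],
       [  0.        ,   0.        ,   1.        ]]), 'dist': array([-0.04317986,  0.        ,  0.        ,  0.        ,  0.        ]), 'xyz': array([ 483.96639283, 1361.98219004, 1042.10610693]), 'attitude': array([-122.50882572,   -0.57216174, -177.30641176])}
side handle 0.79 [264.7, 216.9] 3232
side pawl 0.69 [278.7, 224.6] 233
side board 0.96 [267.1, 212.6] 3153
side stand 0.53 [264.5, 216.6] 3238
```

```bash
python3 - <<'E'
import cv2,numpy as np
a=cv2.imread("pics/scene0.png");b=cv2.imread("pics/side0.png")
c=cv2.resize(a[110:310,190:390],None,fx=2,fy=2,interpolation=cv2.INTER_CUBIC);d=cv2.resize(b[120:320,170:370],None,fx=2,fy=2,interpolation=cv2.INTER_CUBIC)
cv2.imwrite("pics/crop1.png",np.hstack([c,d]))
cv2.imwrite("pics/full1.png",np.hstack([cv2.resize(a,(400,300)),cv2.resize(b,(400,300))]))
for n,im in(("scene",a),("side",b)):
    h=cv2.cvtColor(im,cv2.COLOR_BGR2HSV); m=cv2.inRange(h,(95,120,50),(130,255,255))
    k,l,s,ce=cv2.connectedComponentsWithStats(m)
    for i in range(1,k):
        if s[i,4]>20:
            p=np.argwhere(l==i)[:,::-1].astype(np.float32);print(n,s[i],ce[i],cv2.minAreaRect(p))
E
```

```text
scene [100  84  46  44 998] [122.41082164 107.30961924] ((121.52739715576172, 104.23973083496094), (37.33613204956055, 38.03837585449219), 69.44395446777344)
scene [207 100  23  23 422] [218.45734597 110.83649289] ((218.0, 111.0), (22.0, 22.0), 90.0)
scene [238 175  21  36 108] [247.83333333 192.86111111] ((247.69662475585938, 192.92080688476562), (39.82023620605469, 2.9949541091918945), 62.35402297973633)
scene [327 338  15  10  75] [333.62666667 342.81333333] ((333.3284606933594, 342.8466796875), (15.207564353942871, 6.834860324859619), 19.98310661315918)
scene [366 340   7   6  33] [368.81818182 342.54545455] ((369.0, 342.5), (5.0, 6.0), 90.0)
scene [322 364  15   6  39] [328.66666667 366.87179487] ((328.93231201171875, 366.87939453125), (13.805370330810547, 4.831879615783691), 4.39870548248291)
side [330   0  53   5 203] [357.58128079   1.44827586] ((356.0, 2.0), (4.0, 52.0), 90.0)
side [334  31   6   9  36] [336.27777778  34.25      ] ((336.5, 35.0), (8.0, 5.0), 90.0)
side [195 120  33  30 632] [210.52531646 137.16613924] ((211.0, 134.5), (29.0, 32.0), 90.0)
side [270 154  22  19 336] [280.62797619 163.17857143] ((280.5, 163.0), (18.0, 21.0), 90.0)
side [228 180  11  23  66] [232.8030303  191.10606061] ((232.91378784179688, 190.96551513671875), (2.7854299545288086, 22.654830932617188), 21.801410675048828)
side [202 286  14  13  93] [207.33333333 293.84946237] ((206.50001525878906, 293.5000305175781), (15.55634880065918, 8.485280990600586), 45.0)
side [219 289   7   7  29] [221.96551724 292.37931034] ((222.00003051757812, 292.5), (6.363960266113281, 3.5355336666107178), 45.0)
side [217 295   5  13  39] [218.92307692 300.46153846] ((219.23760986328125, 300.876220703125), (11.940446853637695, 3.681637763977051), 84.2894058227539)
side [202 322  23  24 322] [212.82298137 335.57142857] ((214.11944580078125, 334.0153503417969), (21.55721092224121, 22.43351936340332), 83.2901611328125)
```

View pics/crop1.png

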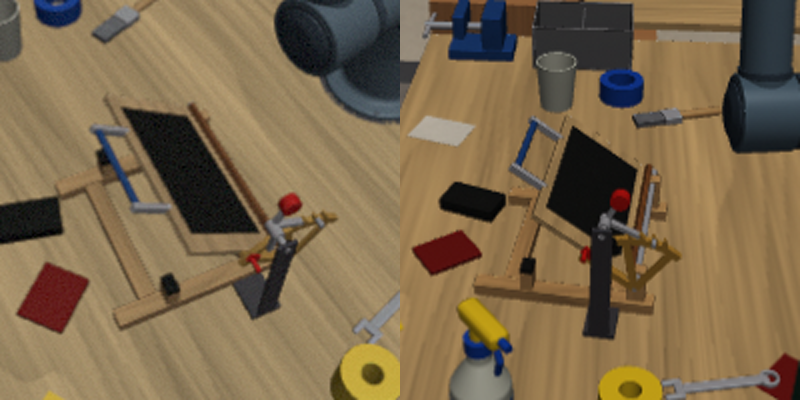

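View pics/full1.png

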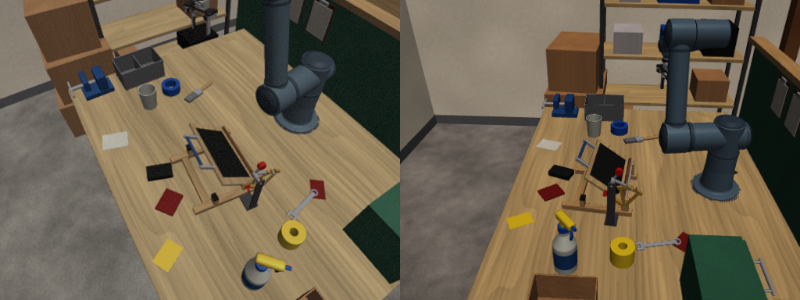

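The bar runs roughly from (238,175) to (258,211) in the scene view and from (238,181) to (228,202) in the side view. The sprayer, yellow roll and cup are clear of it.

```bash
cat > fit.py <<'E'
from h import *
from scipy.optimize import least_squares
def bar(n,im,near):
    h=cv2.cvtColor(im,cv2.COLOR_BGR2HSV); m=cv2.inRange(h,(95,100,40),(130,255,255))
    k,l,s,ce=cv2.connectedComponentsWithStats(m)
    i=min(range(1,k),key=lambda i:np.linalg.norm(ce[i]-near)+(1e3 if s[i,4]<20 else 0))
    p=np.argwhere(l==i)[:,::-1].astype(float); c=p.mean(0); u=np.linalg.svd(p-c,full_matrices=False)[2][0]
    t=(p-c)@u; return c+u*t.min(),c+u*t.max()
E
python3 - <<'E'
from fit import *
E={}
for n,near in(("scene",(248,193)),("side",(233,191))):
    e=bar(n,cv2.imread(f"pics/{n}0.png"),near); E[n]=sorted(e,key=lambda q:q[1]); print(n,E[n])
for i in(0,1): 
    print(tri([ray(n,E[n][i]) for n in E]))
obs=np.array([*E["scene"],*E["side"]])
pw=[("scene",(190+289/2,110+203/2)),("side",(170+(620-400)/2,120+201/2))]
def pts(x,t):
    hx,hy,yaw=x; R_=lambda a,b,z:[hx+a*np.cos(yaw)-b*np.sin(yaw),hy+a*np.sin(yaw)+b*np.cos(yaw),z]
    r=250*np.cos(t);z=75+250*np.sin(t)
    return [R_(r,-70,z),R_(r,70,z)],R_
for t in(34,44):
    t=np.radians(t)
    def f(x):
        P,_=pts(x,t); return (np.vstack([proj("scene",P),proj("side",P)])-obs).ravel()
    s=least_squares(f,[400,0,0]); P,R_=pts(s.x,t)
    print(np.degrees(t),s.x[:2],np.degrees(s.x[2]),s.cost,f(s.x).round(1),np.mean(P,0))
    # stand corners & hinge ends check
    Q=[R_(0,0,75),R_(-20,-145,0),R_(280,-145,0),R_(280,145,0),R_(-20,145,0),R_(50,155,203)]
    for n in("scene","side"): print(n,proj(n,Q).round(0).tolist())
for n in("scene","side"):
    im=ctrl.get_image(n)
    for t in("sprayer","cup","yellow_roll","blue_roll","block","pad","wrench","brush"):
        r=ctrl.regions_of(n,t)
        if r:
            o,v=ray(n,r[0]["location"]); zz=dict(sprayer=125,cup=55,yellow_roll=35).get(t,15); print(n,t,r[0]["score"],(o+v*(zz-o[2])/v[2]).round(0))
E
```

```text
scene [array([238.37449463, 174.80318297]), array([257.11637466, 210.46439255])]
side [array([236.98498596, 180.38268478]), array([228.77168014, 201.52277562])]
[609.02907455 -10.36520604 216.69675438]
[624.60227479 126.15830849 218.08389527]
34.0 [410.60513162  79.21158988] -6.499742946903769 0.7873323709882636 [-0.3 -0.7  0.1 -0.   0.   0.1 -0.2  1. ] [616.53233673  55.75008437 214.79822587]
scene [[306.0, 196.0], [290.0, 176.0], [214.0, 204.0], [246.0, 275.0], [331.0, 240.0], [322.0, 217.0]]
side [[292.0, 231.0], [300.0, 224.0], [223.0, 217.0], [204.0, 266.0], [293.0, 276.0], [273.0, 226.0]]
44.0 [443.16336286 103.02120476] -6.52325019270497 32.020454646311656 [ 2.  -1.1  3.4  1.2 -2.3 -4.4 -3.  -3.4] [621.83403214  82.59080558 248.66459261]
scene [[302.0, 205.0], [287.0, 184.0], [208.0, 213.0], [240.0, 287.0], [327.0, 250.0], [317.0, 229.0]]
side [[283.0, 235.0], [292.0, 228.0], [214.0, 220.0], [193.0, 270.0], [283.0, 281.0], [262.0, 230.0]]
scene sprayer 0.57 [634. 501. 125.]
scene cup 0.93 [ 596. -447.   55.]
scene yellow_roll 0.59 [435. 456.  35.]
scene block 0.65 [724. -48.  15.]
scene pad 0.74 [768.  92.  15.]
scene wrench 0.73 [319. 396.  15.]
scene brush 0.7 [ 365. -386.   15.]
side sprayer 0.92 [639. 526. 125.]
side cup 0.69 [ 604. -437.   55.]
side yellow_roll 0.95 [441. 459.  35.]
side blue_roll 0.54 [ 452. -513.   15.]
side block 0.89 [729. -41.  15.]
side pad 0.84 [754. 118.  15.]
side wrench 0.6 [301. 379.  15.]
side brush 0.49 [ 346. -393.   15.]
```

Fit gives the third notch: hinge at (410.6, 79.2), yaw -6.5°, handle at (616.5, 55.7, 214.8). Approaching above it.

>>> jog_arm --steps "-37 -43 -30 -5 1;-74 -86 -60 -9 1;-111 -130 -90 -14 1;-148 -173 -120 -19 1;-186 -216 -120 -24 1;-223 -259 -120 -28 1;-260 -302 -120 -33 1;-297 -346 -120 -38 1" --force 20

```text
time_s: 2.4
tool_pos: [436.0, -232.5, 325.8]
eef_rot: [180.0, -0.1, -34.6]
ft_force: [0.2, -0.2, 0.6]
gripper_width: 93.9
```

```bash
cat > go.py <<'E'
from h import *
import sys
def go(P,yaw=-6.5):
    s=ctrl.read_state(); Rm=R.from_euler('xyz',s["eef_rot"],degrees=True).as_matrix()
    print("t",s["time_s"],"tcp",s["tool_pos"].round(1),s["eef_rot"].round(1),"F",s["ft_force"].round(1),"w",round(s["gripper_width"],1))
    print("tool shift",(Rm.T@(np.array(P)-s["tool_pos"])).round(1),"turn",round(-(yaw-s["eef_rot"][2]),1))
go([float(a) for a in sys.argv[1:4]])
E
python3 go.py 616.5 55.7 300
```

```text
t 2.4 tcp [ 436.  -232.5  325.8] [ 1.80e+02 -1.00e-01 -3.46e+01] F [ 0.2 -0.2  0.6] w 93.9
tool shift [ -14.9 -339.8   25.7] turn -28.1
```

>>> jog_arm --steps "-2 -50 4 -5 1;-4 -100 8 -9 1;-6 -150 12 -14 1;-9 -200 16 -19 1;-11 -250 20 -24 1;-13 -300 24 -28 1;-15 -340 26 -28 1;-15 -340 26 -28 1"

```text
time_s: 3.4
tool_pos: [616.9, 57.9, 299.1]
eef_rot: [180.0, 0.0, -6.4]
ft_force: [-0.6, -0.8, 0.8]
gripper_width: 93.8
```

```bash
python3 go.py 616.5 55.7 196; python3 - <<'E'
from h import *
ims=[]
for n in("wrist","side"):
    im=ctrl.get_image(n)[:,:,::-1].copy()
    if n=="side": im=cv2.resize(im[90:290,150:390],(461,384))
    ims.append(im)
cv2.imwrite("pics/g1.png",cv2.resize(np.hstack(ims),(798,315)))
E
```

```text
t 3.4 tcp [616.9  57.9 299.1] [180.    0.   -6.4] F [-0.6 -0.8  0.8] w 93.8
tool shift [-1.000e-01  2.200e+00  1.031e+02] turn 0.1
```

View pics/g1.png

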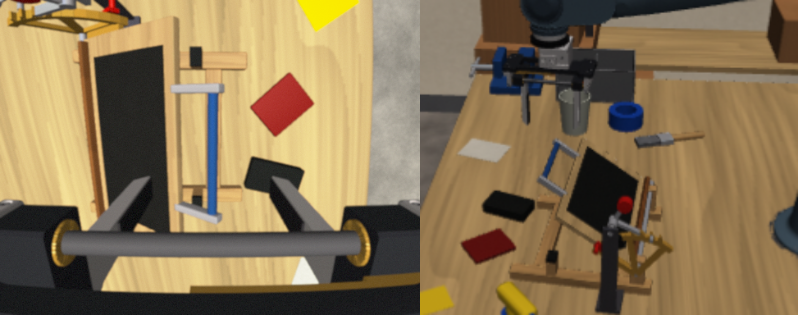

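Wrist view: the bar (x≈212) lies midway between the fingers (145 and 280). Descending with the jaws half shut.

>>> jog_arm --steps "0 1 10 0 0.5;0 2 25 0 0.5;0 2 45 0 0.5;0 2 65 0 0.5;0 2 85 0 0.5;0 2 98 0 0.5;0 2 103 0 0.5;0 2 103 0 0.5"

```text
time_s: 4.5
tool_pos: [616.3, 53.7, 196.6]
eef_rot: [179.9, -0.0, -6.5]
ft_force: [0.4, 0.3, -0.1]
gripper_width: 46.9
```

>>> jog_arm --steps "0 0 0 0 0.3;0 0 0 0 0.1;0 0 0 0 0;0 0 0 0 0;0 0 0 0 0" --force 20

```text
time_s: 5.12
tool_pos: [617.8, 53.5, 197.5]
eef_rot: [180.0, -0.3, -6.5]
ft_force: [5.2, -0.3, -1.4]
gripper_width: 11.7
```

```bash
python3 go.py 616.5 55.7 196
```

```text
t 5.125 tcp [617.8  53.5 197.5] [180.   -0.3  -6.5] F [ 5.2 -0.3 -1.4] w 11.7
tool shift [-1.6 -2.   1.5] turn -0.0
```

```bash
cat > arc.py <<'E'
from h import *
import sys
# stand frame coordinate u along yaw -6.5, from the grasp reference at tilt 34
a=np.radians(-6.5); e=np.array([np.cos(a),np.sin(a)])
C=np.array([617.8,53.5])@e-250*np.cos(np.radians(34)); Z=197.5-250*np.sin(np.radians(34))
s=ctrl.read_state(); p=s["tool_pos"]; u=p[:2]@e-C; w=p[2]-Z
print("t",s["time_s"],"u,w",round(u,1),round(w,1),"rad",round(np.hypot(u,w),1),"tilt",round(np.degrees(np.arctan2(w,u)),2),"lat",round(p[:2]@[-e[1],e[0]],1),"F",s["ft_force"].round(1),"yaw",s["eef_rot"].round(1))
for t in sys.argv[1:]:
    r=np.radians(float(t)); print(t,"tx %.1f tz %.1f"%(250*np.cos(r)-u,-(250*np.sin(r)-w)))
E
python3 arc.py 35 37 39 41 43 45 47 49 50 51 52 53 54 55 56 57 58
```

```text
t 5.125 u,w 207.3 139.8 rad 250.0 tilt 34.01 lat 123.1 F [ 5.2 -0.3 -1.4] yaw [180.   -0.3  -6.5]
35 tx -2.5 tz -3.6
37 tx -7.6 tz -10.6
39 tx -13.0 tz -17.5
41 tx -18.6 tz -24.2
43 tx -24.4 tz -30.7
45 tx -30.5 tz -36.9
47 tx -36.8 tz -43.0
49 tx -43.3 tz -48.8
50 tx -46.6 tz -51.7
51 tx -49.9 tz -54.5
52 tx -53.3 tz -57.2
53 tx -56.8 tz -59.8
54 tx -60.3 tz -62.4
55 tx -63.9 tz -65.0
56 tx -67.5 tz -67.4
57 tx -71.1 tz -69.8
58 tx -74.8 tz -72.2
```

>>> jog_arm --steps "-2.5 0 -3.6 0 0;-7.6 0 -10.6 0 0;-13 0 -17.5 0 0;-18.6 0 -24.2 0 0;-24.4 0 -30.7 0 0;-30.5 0 -36.9 0 0;-36.8 0 -43 0 0;-43.3 0 -48.8 0 0"

```text
time_s: 6.12
tool_pos: [575.0, 58.5, 247.5]
eef_rot: [180.0, -0.5, -6.5]
ft_force: [5.0, 0.0, -1.2]
gripper_width: 11.3
```

```bash
python3 arc.py 50 51 52 53 54 55
```

```text
t 6.125 u,w 164.2 189.8 rad 250.9 tilt 49.13 lat 123.3 F [ 5.   0.  -1.2] yaw [180.   -0.5  -6.5]
50 tx -3.5 tz -1.7
51 tx -6.9 tz -4.5
52 tx -10.3 tz -7.2
53 tx -13.7 tz -9.9
54 tx -17.3 tz -12.5
55 tx -20.8 tz -15.0
```

```bash
python3 - <<'E'
from h import *
a=ctrl.get_image("scene")[:,:,::-1][110:310,190:390]; b=ctrl.get_image("side")[:,:,::-1][120:320,170:370]
cv2.imwrite("pics/l1.png",cv2.resize(np.hstack([a,b]),(800,400),interpolation=cv2.INTER_CUBIC))
E
```

```text
(no output)
```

View pics/l1.png

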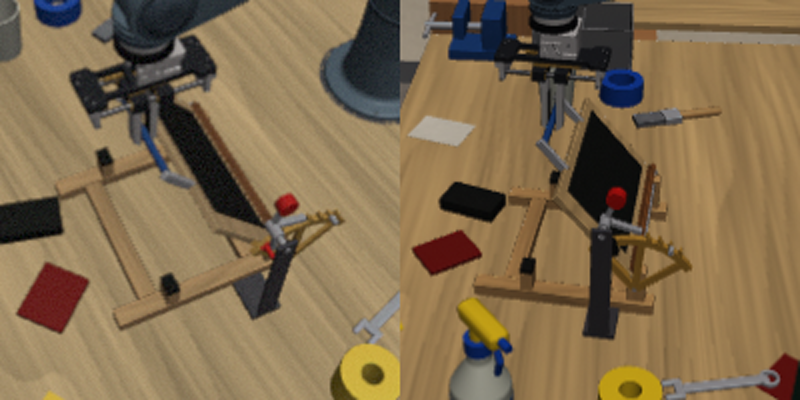

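The board is at about 49° and the pawl still has its weight towards the robot. Continuing to 55°, then feeling for the stop.

>>> jog_arm --steps "-3.5 0 -2 0 0;-7 0 -4.5 0 0;-10.3 0 -7.2 0 0;-13.7 0 -9.9 0 0;-17.3 0 -12.5 0 0;-20.8 0 -15 0 0"

```text
time_s: 6.98
tool_pos: [554.9, 60.9, 263.8]
eef_rot: [180.0, -0.6, -6.5]
ft_force: [5.6, 0.5, 2.5]
gripper_width: 11.1
```

```bash
python3 arc.py 55.5 56 56.5 57 57.5
```

```text
t 6.975 u,w 144.0 206.1 rad 251.4 tilt 55.07 lat 123.3 F [5.6 0.5 2.5] yaw [180.   -0.6  -6.5]
55.5 tx -2.3 tz 0.1
56 tx -4.2 tz -1.1
56.5 tx -6.0 tz -2.4
57 tx -7.8 tz -3.6
57.5 tx -9.6 tz -4.7
```

>>> jog_arm --steps "-2.1 0 -0.4 0 0;-4 0 -1.3 0 0;-5 0 -2 0 0;-5 0 -2 0 0"

```text
time_s: 7.48
tool_pos: [550.7, 61.4, 266.8]
eef_rot: [180.0, -0.8, -6.5]
ft_force: [5.4, -1.1, 2.7]
gripper_width: 11.2
```

```bash
python3 arc.py 57 57.5 58 58.5
```

```text
t 7.475 u,w 139.7 209.1 rad 251.5 tilt 56.26 lat 123.3 F [ 5.4 -1.1  2.7] yaw [180.   -0.8  -6.5]
57 tx -3.5 tz -0.5
57.5 tx -5.4 tz -1.7
58 tx -7.2 tz -2.9
58.5 tx -9.1 tz -4.0
```

>>> jog_arm --steps "-1.7 0 -0.6 0 0;-3.4 0 -1.6 0 0;-4.5 0 -2.3 0 0;-4.5 0 -2.3 0 0"

```text
time_s: 7.98
tool_pos: [546.5, 61.9, 269.7]
eef_rot: [180.0, -0.9, -6.5]
ft_force: [4.1, 0.2, 3.0]
gripper_width: 11.2
```

>>> jog_arm --steps "-1.7 0 -0.9 0 0;-3.4 0 -1.8 0 0;-4.5 0 -2.4 0 0;-4.5 0 -2.4 0 0"

```text
time_s: 8.48
tool_pos: [543.7, 62.2, 271.7]
eef_rot: [-180.0, -1.1, -6.6]
ft_force: [12.0, 0.5, -3.2]
gripper_width: 11.6
```

```bash
python3 arc.py 59 59.5 60 60.5
```

```text
t 8.475 u,w 132.6 214.0 rad 251.8 tilt 58.21 lat 123.3 F [12.   0.5 -3.2] yaw [-180.    -1.1   -6.6]
59 tx -3.9 tz -0.3
59.5 tx -5.7 tz -1.4
60 tx -7.6 tz -2.5
60.5 tx -9.5 tz -3.6
```

```bash
python3 - <<'E'
from h import *
a=ctrl.get_image("scene")[:,:,::-1][170:270,270:370]; b=ctrl.get_image("side")[:,:,::-1][180:280,230:330]
cv2.imwrite("pics/l2.png",cv2.resize(np.hstack([a,b]),(800,400),interpolation=cv2.INTER_CUBIC))
E
```

```text
(no output)
```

View pics/l2.png

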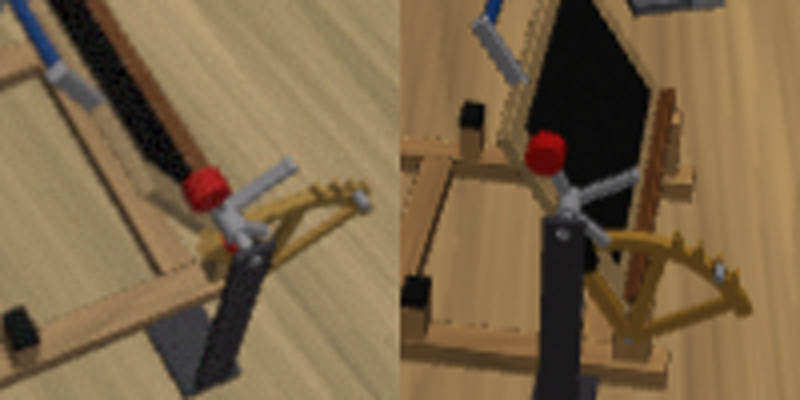

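The pawl's weight has swung away (red at about (548,150) in the side crop) and the dog is on the stop at 58.2°. Now lowering.

```bash
python3 arc.py 57 55 52 49 46 43 40 37
```

```text
t 8.575 u,w 132.7 214.0 rad 251.8 tilt 58.21 lat 123.3 F [13.4 -0.6 -3.3] yaw [-180.    -1.1   -6.6]
57 tx 3.5 tz 4.3
55 tx 10.7 tz 9.2
52 tx 21.3 tz 17.0
49 tx 31.4 tz 25.3
46 tx 41.0 tz 34.2
43 tx 50.2 tz 43.5
40 tx 58.8 tz 53.3
37 tx 67.0 tz 63.6
```

>>> jog_arm --steps "4 0 3 0 0;11 0 8.3 0 0;21.5 0 16.2 0 0;31.6 0 24.5 0 0;41 0 33.5 0 0;50.2 0 43 0 0;58.8 0 53 0 0;67 0 63.3 0 0"

```text
time_s: 9.57
tool_pos: [611.1, 54.3, 208.0]
eef_rot: [180.0, -1.0, -6.6]
ft_force: [0.2, -1.0, -1.0]
gripper_width: 11.4
```

```bash
python3 arc.py 35 32 29 26 23 20 17 14 12
```

```text
t 9.575 u,w 200.5 150.3 rad 250.6 tilt 36.86 lat 123.1 F [ 0.2 -1.  -1. ] yaw [180.   -1.   -6.6]
35 tx 4.3 tz 6.9
32 tx 11.5 tz 17.8
29 tx 18.2 tz 29.1
26 tx 24.2 tz 40.7
23 tx 29.6 tz 52.6
20 tx 34.4 tz 64.8
17 tx 38.6 tz 77.2
14 tx 42.1 tz 89.8
12 tx 44.0 tz 98.4
```

>>> jog_arm --steps "4.2 0 7 0 0;11.2 0 18 0 0;17.7 0 29.4 0 0;23.5 0 41 0 0;28.7 0 53 0 0;33.3 0 65.3 0 0;37.3 0 77.8 0 0;40.6 0 90 0 0"

```text
time_s: 10.58
tool_pos: [653.1, 49.4, 117.8]
eef_rot: [180.0, -1.0, -6.6]
ft_force: [2.9, -2.3, -1.5]
gripper_width: 11.2
```

```bash
python3 arc.py 13 11 9 7 5 4 3 2 1 0.5 0
```

```text
t 10.575 u,w 242.8 60.1 rad 250.1 tilt 13.89 lat 123.1 F [ 2.9 -2.3 -1.5] yaw [180.   -1.   -6.6]
13 tx 0.8 tz 3.8
11 tx 2.6 tz 12.4
9 tx 4.1 tz 21.0
7 tx 5.3 tz 29.6
5 tx 6.2 tz 38.3
4 tx 6.6 tz 42.6
3 tx 6.8 tz 47.0
2 tx 7.0 tz 51.3
1 tx 7.2 tz 55.7
0.5 tx 7.2 tz 57.9
0 tx 7.2 tz 60.1
```

>>> jog_arm --steps "0.8 0 4 0 0;1.8 0 10 0 0;2.8 0 16 0 0;3.7 0 22 0 0;4.5 0 28 0 0;5 0 33 0 0;5.4 0 38 0 0;5.6 0 42 0 0"

```text
time_s: 11.58
tool_pos: [660.0, 48.6, 75.7]
eef_rot: [180.0, -1.1, -6.6]
ft_force: [6.5, -1.8, -1.2]
gripper_width: 11.1
```

```bash
python3 arc.py 3 2 1 0.5 0
```

```text
t 11.575 u,w 249.8 18.0 rad 250.4 tilt 4.12 lat 123.0 F [ 6.5 -1.8 -1.2] yaw [180.   -1.1  -6.6]
3 tx -0.1 tz 4.9
2 tx 0.1 tz 9.3
1 tx 0.2 tz 13.6
0.5 tx 0.2 tz 15.8
0 tx 0.2 tz 18.0
```

>>> jog_arm --steps "-0.5 0 2 0 0;-1 0 4 0 0;-1 0 6 0 0;-1 0 8 0 0;-1 0 9.5 0 0;-1 0 11 0 0;-1 0 12 0 0;-1 0 12 0 0"

```text
time_s: 12.58
tool_pos: [660.8, 48.5, 64.0]
eef_rot: [-180.0, -1.3, -6.6]
ft_force: [7.9, -0.5, -3.6]
gripper_width: 11.3
```

```bash
python3 arc.py 1 0.5 0
```

```text
t 12.575 u,w 250.6 6.3 rad 250.6 tilt 1.44 lat 123.0 F [ 7.9 -0.5 -3.6] yaw [-180.    -1.3   -6.6]
1 tx -0.6 tz 1.9
0.5 tx -0.6 tz 4.1
0 tx -0.6 tz 6.3
```

>>> jog_arm --steps "-1 0 1 0 0;-1.5 0 2 0 0;-1.5 0 3 0 0;-1.5 0 4 0 0;-1.5 0 4 0 0"

```text
time_s: 13.2
tool_pos: [661.0, 48.5, 60.3]
eef_rot: [-180.0, -1.5, -6.6]
ft_force: [8.5, -1.3, -2.4]
gripper_width: 11.4
```

```bash
python3 arc.py 0; python3 - <<'E'
from h import *
a=ctrl.get_image("scene")[:,:,::-1][170:270,270:370]; b=ctrl.get_image("side")[:,:,::-1][160:280,210:330]
cv2.imwrite("pics/f1.png",np.hstack([cv2.resize(q,(400,400),interpolation=cv2.INTER_CUBIC) for q in(a,b)]))
E
```

```text
t 13.2 u,w 250.8 2.6 rad 250.8 tilt 0.6 lat 123.0 F [ 8.5 -1.3 -2.4] yaw [-180.    -1.5   -6.6]
0 tx -0.8 tz 2.6
```

View pics/f1.png

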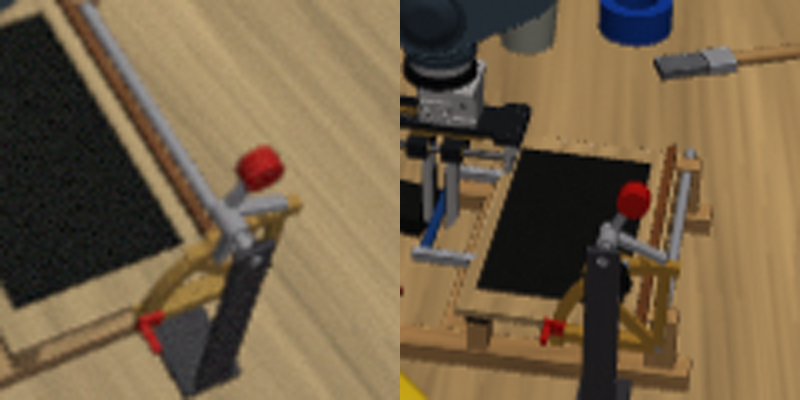

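The pawl is re-armed (weight back towards the robot). Now feeling for firm contact on the rests.

>>> jog_arm --steps "-1 0 1 0 0;-2 0 2 0 0;-2 0 3 0 0;-2 0 3 0 0"

```text
time_s: 13.8
tool_pos: [661.2, 48.5, 58.0]
eef_rot: [-180.0, -1.8, -6.6]
ft_force: [10.1, -1.2, -2.7]
gripper_width: 11.6
```

```bash
python3 arc.py 0
```

```text
t 13.8 u,w 250.9 0.3 rad 250.9 tilt 0.06 lat 123.0 F [10.1 -1.2 -2.7] yaw [-180.    -1.8   -6.6]
0 tx -0.9 tz 0.3
```

>>> jog_arm --steps "1 0 1 0 0;2 0 2 0 0;2 0 3 0 0;2 0 3 0 0"

```text
time_s: 14.3
tool_pos: [661.2, 48.5, 54.2]
eef_rot: [-180.0, -1.5, -6.6]
ft_force: [-4.4, -0.8, 2.1]
gripper_width: 11.4
```

```bash
python3 arc.py 0
```

```text
t 14.3 u,w 250.9 -3.5 rad 251.0 tilt -0.79 lat 123.0 F [-4.4 -0.8  2.1] yaw [-180.    -1.5   -6.6]
0 tx -0.9 tz -3.5
```

>>> jog_arm --steps "0 0 1 0 0;0 0 2 0 0;0 0 3 0 0;0 0 3 0 0;0 0 3 0 0"

```text
time_s: 14.92
tool_pos: [661.2, 48.5, 54.1]
eef_rot: [180.0, -1.5, -6.6]
ft_force: [-9.7, -0.9, 14.6]
gripper_width: 11.2
```

```bash
python3 arc.py 0; python3 - <<'E'
from h import *
H=np.array([410.6,79.2]);a=np.radians(-6.5);e=np.array([np.cos(a),np.sin(a)]);f=np.array([-e[1],e[0]])
b=ctrl.get_image("side")[:,:,::-1][160:260,200:340]
cv2.imwrite("pics/f2.png",cv2.resize(b,(800,571),interpolation=cv2.INTER_CUBIC))
s=ctrl.read_state()
for t in(0,1.5,3,5):
    P=[[*(H+e*r*np.cos(np.radians(t))+f*y),75+r*np.sin(np.radians(t))] for r,y in((250,75),(200,155),(250,-75))]
    print(t,((proj("side",P)-[200,160])*800/140).round(0).tolist())
E
```

```text
t 14.925 u,w 251.0 -3.6 rad 251.0 tilt -0.83 lat 123.0 F [-9.7 -0.9 14.6] yaw [180.   -1.5  -6.6]
0 tx -1.0 tz -3.6
0 [[96.0, 436.0], [150.0, 531.0], [150.0, 294.0]]
1.5 [[96.0, 428.0], [150.0, 524.0], [150.0, 286.0]]
3 [[96.0, 419.0], [150.0, 517.0], [150.0, 278.0]]
5 [[96.0, 407.0], [150.0, 508.0], [151.0, 266.0]]
```

View pics/f2.png

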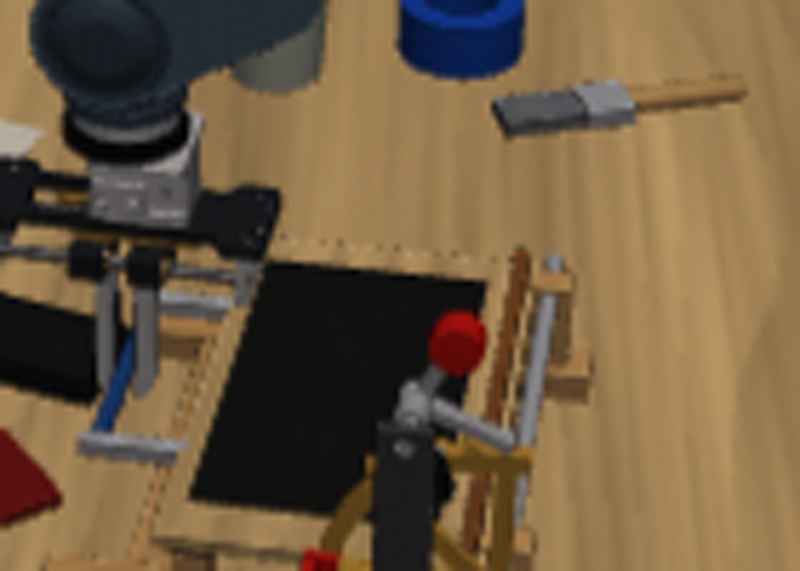

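Stiff contact, and the bracket corner at (88,443) matches tilt 0, so the board is flat. Raising to about 28.5°.

>>> jog_arm --steps "0 0 -8.7 0 0;-0.5 0 -24 0 0;-2.1 0 -39 0 0;-4.9 0 -56.3 0 0;-9 0 -73.3 0 0;-14.3 0 -90 0 0;-20.6 0 -106.2 0 0;-27.2 0 -120 0 0"

```text
time_s: 15.98
tool_pos: [631.5, 51.9, 175.2]
eef_rot: [180.0, -1.6, -6.6]
ft_force: [5.2, -1.3, -3.3]
gripper_width: 11.5
```

```bash
python3 arc.py 28 26 25 24 23 22 21; python3 - <<'E'
from h import *
a=ctrl.get_image("scene")[:,:,::-1][170:270,270:370]; b=ctrl.get_image("side")[:,:,::-1][160:280,210:330]
cv2.imwrite("pics/n1.png",np.hstack([cv2.resize(q,(400,400),interpolation=cv2.INTER_CUBIC) for q in(a,b)]))
E
```

```text
t 15.975 u,w 221.0 117.5 rad 250.3 tilt 27.99 lat 123.1 F [ 5.2 -1.3 -3.3] yaw [180.   -1.6  -6.6]
28 tx -0.3 tz 0.1
26 tx 3.7 tz 7.9
25 tx 5.5 tz 11.8
24 tx 7.3 tz 15.8
23 tx 9.1 tz 19.8
22 tx 10.8 tz 23.8
21 tx 12.4 tz 27.9
```

View pics/n1.png

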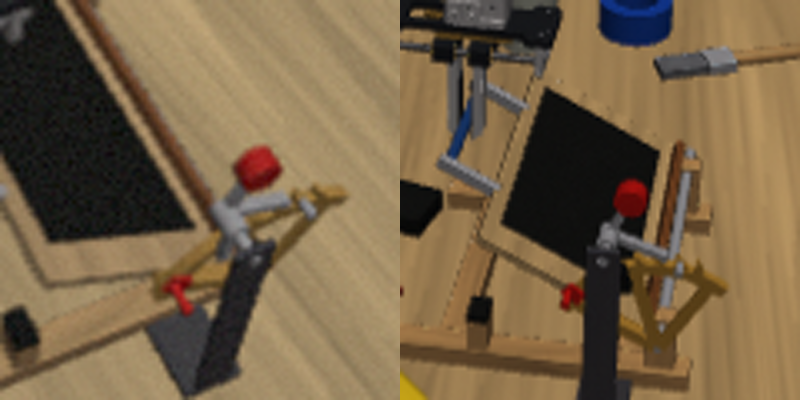

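>>> jog_arm --steps "1.2 0 3 0 0;2.5 0 6 0 0;3.7 0 9 0 0;4.6 0 11 0 0;5.4 0 13 0 0;6.2 0 15 0 0;6.2 0 15 0 0"

```text
time_s: 16.95
tool_pos: [638.6, 51.1, 160.8]
eef_rot: [180.0, -1.7, -6.5]
ft_force: [6.2, -0.8, -1.5]
gripper_width: 11.5
```

```bash
python3 arc.py 24 23
```

```text
t 16.95 u,w 228.2 103.1 rad 250.4 tilt 24.31 lat 123.1 F [ 6.2 -0.8 -1.5] yaw [180.   -1.7  -6.5]
24 tx 0.2 tz 1.4
23 tx 2.0 tz 5.4
```

>>> jog_arm --steps "0.8 0 1 0 0;1.4 0 2 0 0;2 0 3 0 0;2 0 4 0 0;2 0 4 0 0"

```text
time_s: 17.58
tool_pos: [640.1, 51.0, 157.2]
eef_rot: [180.0, -1.6, -6.5]
ft_force: [-2.2, -0.2, 5.6]
gripper_width: 11.5
```

```bash
python3 arc.py 23 22
```

```text
t 17.575 u,w 229.7 99.5 rad 250.3 tilt 23.42 lat 123.1 F [-2.2 -0.2  5.6] yaw [180.   -1.6  -6.5]
23 tx 0.4 tz 1.8
22 tx 2.1 tz 5.9
```

>>> jog_arm --steps "0.3 0 1 0 0;0.5 0 2 0 0;0.5 0 2 0 0"

```text
time_s: 17.95
tool_pos: [640.4, 51.0, 156.6]
eef_rot: [180.0, -1.5, -6.5]
ft_force: [-4.7, -1.7, 9.5]
gripper_width: 11.0
```

```bash
python3 arc.py 23
```

```text
t 17.95 u,w 230.0 98.9 rad 250.3 tilt 23.27 lat 123.1 F [-4.7 -1.7  9.5] yaw [180.   -1.5  -6.5]
23 tx 0.2 tz 1.2
```

Firmly on the pawl at about 24°. Letting go and retreating straight up.

>>> jog_arm --steps "0 0 0 0 0.1;0 0 0 0 0.2;0 0 0 0 0.35;0 0 0 0 0.45;0 0 0 0 0.45;0 0 0 0 0.45"

```text
time_s: 18.7
tool_pos: [640.3, 51.0, 156.5]
eef_rot: [180.0, -1.5, -6.5]
ft_force: [-0.7, 0.4, 0.5]
gripper_width: 42.3
```

>>> jog_arm --steps "0 0 -5 0 0.45;0 0 -15 0 0.45;0 0 -30 0 0.45;0 0 -55 0 0.45;0 0 -85 0 0.45;0 0 -115 0 0.45;0 0 -140 0 0.45;0 0 -140 0 0.45"

```text
time_s: 19.7
tool_pos: [637.9, 51.5, 300.3]
eef_rot: [180.0, -1.9, -6.5]
ft_force: [-1.0, -1.0, -0.7]
gripper_width: 42.3
```

```bash
python3 - <<'E'
from h import *
from fit import bar
H=np.array([410.6,79.2]);a=np.radians(-6.5);e=np.array([np.cos(a),np.sin(a)]);f=np.array([-e[1],e[0]])
ims={n:ctrl.get_image(n)[:,:,::-1].copy() for n in("scene","side")}
for n in ims:
    for t in(14,24,34):
        t=np.radians(t);P=[[*(H+e*250*np.cos(t)+f*y),75+250*np.sin(t)] for y in(-70,70)]
        q=proj(n,P); print(n,round(np.degrees(t)),q.round(1).tolist())
        if abs(t-.419)<.01: print("seen",bar(n,ims[n],q.mean(0)))
cv2.imwrite("pics/e1.png",np.hstack([cv2.resize(ims["scene"][110:310,190:390],(400,400)),cv2.resize(ims["side"][120:320,170:370],(400,400))]))
E
```

```text
scene 14 [[228.8, 193.7], [246.3, 229.5]]
scene 24 [[232.2, 184.2], [250.5, 220.4]]
seen (array([233.09775691, 185.44760934]), array([250.3896655 , 220.30279137]))
scene 34 [[238.1, 174.1], [257.2, 210.4]]
side 14 [[227.6, 198.6], [218.7, 221.3]]
side 24 [[231.3, 189.2], [222.5, 211.5]]
seen (array([231.31107943, 189.12329916]), array([222.68892057, 210.87670084]))
side 34 [[237.0, 180.5], [228.5, 202.5]]
```

View pics/e1.png

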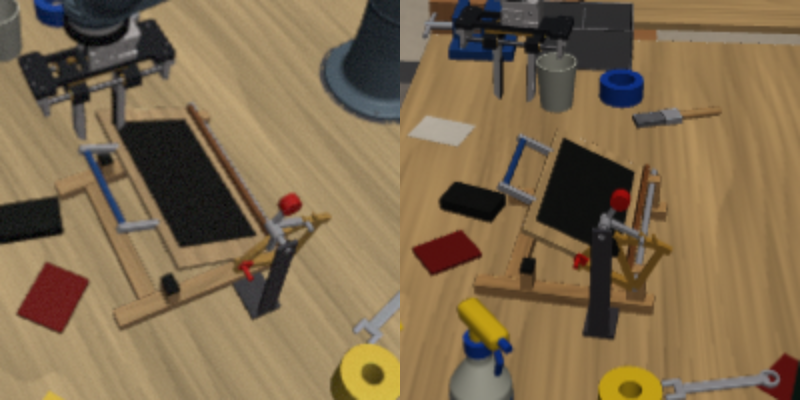

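The bar sits within about 1 px of the 24° prediction in both views, the gripper is clear, and the bystanders are where they were.

```bash
python3 -c "
from bench import ctrl
print(ctrl.finish_job())"
```

```text
the job is handed in; nothing more can be done
None
```

The board is resting on the pawl in its second notch, and I handed the job in at about 20 s of the 72 s allowed. No verdict is reported.

- **Past the top:** I took the board from the third notch by the blue bar and lifted it until it met the end stop at about 58°. The push at the handle rose by about 10 N. The picture showed the pawl thrown off.
- **Flat:** I lowered it onto the rests, pressing at about 15 N upward force reading for a moment. The picture showed it flat with the pawl re-armed.
- **Second notch:** I raised it to about 28.5°, lowered it onto the pawl until I felt contact at about 9.5 N, then let go and moved clear.

**Last checks:** In both camera views the bar is within about 1 px of where 24° puts it. The gripper is well above it, reading about zero force, and no bystander looks moved.

**Disagreements:** The tilt worked out from the tool position read about 0.8° low at flat and 23.3° at the end. I put this down to the bar slipping a little in the fingers and small offsets in the arm. The tool also tipped by up to 1.8° under load, with no effect I could see.

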